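# Hold the temperature sensor over a sample on the stirrer plate

## Task

Set the small porcelain dish flat on the hot plate, centred between its four stop pins, and let go of it. Then take the temperature sensor out of its holder, carry it over the tube rack and hold it upright and still, centred over the dish with its lens about 10 mm above the dish's rim, never touching the dish with it; finish while still holding it there. Do not touch the tube rack with anything, and leave the flask, beaker and jar where they stand.

Things in the scene. Friction and masses are not known exactly. Their poses are not given: they have to be found in the camera images.
- hotplate: blue laboratory stirrer hot plate, cold and fixed, case 200 x 160 mm (x, y) and 66 mm tall; above it a round aluminium top plate of 136 mm diameter whose top is 90 mm above the bench, with four steel stop pins on it; origin at the centre of the case's underside, x along the case away from its knobs, z up
- plate_centre (a point): centre of the top plate's upper face, 90 mm above the bench, 10 mm along x from the hot plate's origin, same axes. The stop pins (6 mm diameter, 8 mm high) stand 31.5 mm from it at 45, 135, 225 and 315 degrees from x, so the gaps between pins lie along x and y; the dish fits between them with 3.5 mm to spare all round
- dish: loose round white porcelain dish, 50 mm outer diameter, 20 mm high, wall 3 mm, floor 4 mm, with a dark pellet (18 mm diameter, 6 mm high) fixed in its middle; 40 to 65 g; starts on the bench; origin at the centre of its underside, z up
- dish_rim (a point): centre of the dish's mouth at rim height, 20 mm above the dish's origin
- holder: grey block 60 x 60 x 40 mm, fixed to the bench, with a round upright hole (28 mm diameter, 30 mm deep) in the middle of its top, in which the sensor stands; origin at the centre of its underside
- sensor: temperature sensor, 125 mm tall: steel barrel of 24 mm diameter from 0 to 55 mm above its origin, then a black grip 28 x 28 mm square (faces across its x and y axes) from 55 to 121 mm; 0.13 to 0.25 kg; origin at the centre of the lens face at its lower end, z up; starts upright in the holder with its lens 10 mm above the bench
- sensor_lens (a point): centre of the sensor's lens face, the flat lower end of its barrel (the sensor's origin)
- sensor_grip (a point): middle of the sensor's square grip, 88 mm above the lens face; 98 mm above the bench while in the holder
- rack: white rack, 300 mm long (x) and 50 mm wide (y), fixed to the bench between the sensor and dish on one side and the hot plate on the other, holding a row of seven capped glass tubes whose tops are 130 mm above the bench; origin at the centre of its underside
- flask: bystander: stoppered glass flask, 76 mm wide at the bottom with a narrow neck, 168 mm tall, loose; origin at the centre of its underside
- beaker: bystander: empty glass beaker, 68 mm diameter, 85 mm tall, loose; origin at the centre of its underside
- jar: bystander: amber jar with a black cap, 56 mm diameter, 85 mm tall, loose; origin at the centre of its underside
There are look-alikes about, which are no part of the job. There is more than one size of the dish; the one meant has the size given above.

How it is judged:
By the outcome, as a careful person would: the job done as asked, in the order asked, and still so for the second after the job is handed in, while the arm keeps its last pose, push and grip.
It also fails if it takes over 64 s, if anything falls off the work surface, if the arm or the gripper's body presses on something with over 40 N, if the wrist force passes 120 N, or if a joint passes its speed limit or range.

## Robot

A 6-joint arm with a two-finger parallel gripper is mounted at the origin on the work surface. World frame = base frame: x ahead of the robot, y to its left, z up, the work surface at z = 0. Lengths are in m, angles in rad, forces in N, time in s.
With the tool pointing down it reaches from about 0.375 to 0.9 m from the base axis. Payload 3.1 kg.
Tool frame: the origin (TCP) lies at the very end of the fingers, on their centre line; the grasp point (between the pads) lies 19 mm behind it (manip.tcp_to_grasp is the distance from the TCP to the grasp point, in m); z points along the fingers, y is the line along which they close (so a half turn about z gives the same grasp; the last joint's range is limited). The gripper opens to 85 mm and grips with 20 to 120 N. Pads are 22 mm wide; open, the fingers measure 114 mm over their backs; the gripper's body (76 mm by 85 mm) begins 54 mm behind the grasp point. The pads swing forward as they close: fully open they stand 13 mm farther back than shut.
Start: joints at [-1.417, 0.527, 1.433, -0, 1.181, -0.178], TCP at [0.204, -0.591, 0.2] pointing down, gripper open.
Joint ranges: [-3.08, 3.08], [-0.75, 2.2], [0.22, 2.44], [-1.43, 4.57], [0, 2.65], [-2.85, 2.85]. Speed limits (rad/s): [2.79, 2.79, 3.14, 3.14, 3.14, 3.14].

## Interface

Orientations are given as a unit quaternion [x, y, z, w].
In Python, from station import manip gives the robot as it stands. The module is installed in compiled form; this text tells all that it offers.
- The arm moves only by the tool step_arm, never from a script. Its argument "commands" is one flat list of numbers, 6 for each row, row after row: the shift along the tool's x, y, z in m, then the turn, a rotation vector about the tool's x, y, z in degrees. A call has exactly 10 rows; each row is the pose to reach, as a shift and turn from the pose commanded when the call began, along the tool's axes at that moment; what a row does not reach only later rows make up. A row lasts 1/10 s, in which the tool goes at most 50 mm and 8.59 degrees, less where a joint would pass 70% of its speed; a pose out of reach is approached as far as the arm can. A call with a gripper value outside its range is refused whole. "jaw" is the opening in per cent of the stroke, from 0 (shut) to 100 (fully open), set as the call begins (left out, the last holds). The fingers move at their own pace and stop on an object; "grip_force" is the grip in N (left out, the last holds). Time passes only in rows, so rows that repeat a pose let the fingers close, or fill a call up. It gives the time, the measured TCP pose, the force, the opening and the grip force at its end, in the units of the state.
- manip.sense(): the state, without advancing time (a new reading comes with each control period).
- manip.snapshot(name): name is "side" or "top"; returns a dict with "pixels" (400x640x3 uint8, blue, green, red), "fx", "fy", "cx", "cy" (pixels), "R" (3x3) and "t" (3): a world point X has camera coordinates R X + t. Camera axes: x right, y down, z forward; pixel columns grow to the right and rows downward; lengths in m; the calibration is good to about 2 mm. A picture is of the moment at which its call begins. There is no depth.
- manip.sign_off(): hands the job in; it is judged then, once.
The state is a dict: "t": time; "q": joint angles; "qd": joint speeds; "tau": joint torques, N m; "tcp_pos": TCP position; "tool_rot": TCP orientation; "force": force on the tool from outside, world axes, zero at the start; "ft_torque": the same for the moment, N m; "finger_gap": opening from 0.0 (shut) to 1.0 (fully open); "gripper_force": force on a finger pad.
Only numpy, scipy, OpenCV 4.12 (cv2) and the standard library are available. Lean on these libraries where they do the work, as an engineer would, in place of code of your own. Each camera call takes 0.05 s, during which the arm holds its last target. There are 200 camera calls.

## Working session

There is one attempt and no reset: what is moved stays moved. The work goes in short steps, Python scripts to look and compute and a tool call to move; the robot and the scene stay as the last step left them, time stands still between calls to the robot, and variables do not carry over. Pictures are saved under pics/ and viewed, at most 10 in all, crops included, and the job is handed in when it is done.

Besides the shell and the picture viewer there is one more tool, called as a command line: name --argument value ..., lists and objects as JSON in quotes. step_arm: Moves the arm, as the interface text tells. Its arguments: {"type":"object","properties":{"commands":{"type":"array","items":{"type":"number"}},"jaw":{"type":"number"},"grip_force":{"type":"number"}},"required":["commands"]}

```bash
mkdir -p pics; python3 - <<'E'
from station import manip
import cv2,pickle
for n in("side","top"):
    s=manip.snapshot(n); pickle.dump(s,open(n+".pkl","wb")); cv2.imwrite(f"pics/{n}0.png",s["pixels"])
    print(n,s["fx"],s["cx"],s["cy"],s["R"],s["t"])
s=manip.sense(); print(s["tcp_pos"],s["tool_rot"],s["finger_gap"],s["t"],manip.tcp_to_grasp)
E
```

```text
side 379.4966061541507 320.32546296498566 202.93809123714834 [[-0.9189305  -0.39423502 -0.01206169]
 [-0.2631186   0.63551668 -0.72586993]
 [ 0.29382875 -0.66385036 -0.68772623]] [0.50848039 0.2551732  0.79028569]
top 403.953338334184 326.88371811870957 200.83737423195856 [[-0.02699536 -0.99962254  0.00510121]
 [-0.99003523  0.02603021 -0.13839316]
 [ 0.13820814 -0.00878635 -0.99036423]] [-0.05853966  0.57164844  0.92258467]
[ 0.20408209 -0.58995973  0.19891803] [ 9.86187767e-01  1.65628044e-01  1.50942593e-05 -1.01892473e-03] 1.0034352272658762 0.1 0.0187
```

View pics/top0.png

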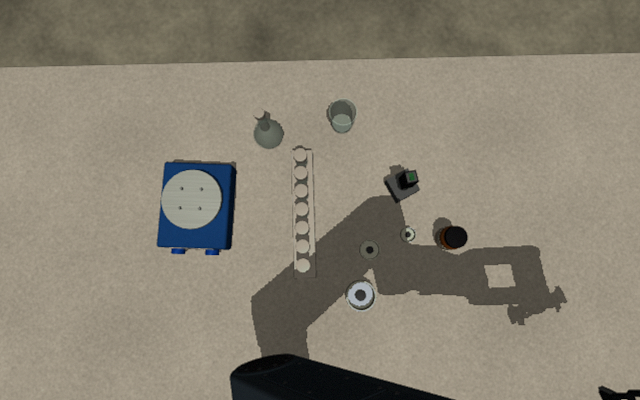

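View pics/side0.png

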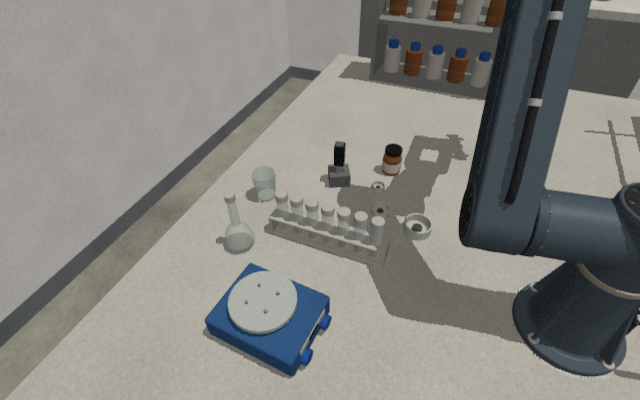

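The top view shows three dishes at (361,295), (369,249) and (408,234), of which the middle one seems to be about 50 mm. It also shows the sensor and holder at (405,182), the rack along column 303 over rows 148–277, and the plate at (191,199) with its pins. The side view agrees.

```bash
cat > h.py <<'E'
import numpy as np,cv2,pickle
from station import manip
def ray(s,u,v,z):
    d=s["R"].T@np.array([(u-s["cx"])/s["fx"],(v-s["cy"])/s["fy"],1]); o=-s["R"].T@s["t"]
    return o+d*(z-o[2])/d[2]
def px(s,X):
    c=s["R"]@np.asarray(X)+s["t"]; return s["fx"]*c[0]/c[2]+s["cx"],s["fy"]*c[1]/c[2]+s["cy"]
E
python3 - <<'E'
from h import *
T=pickle.load(open("top.pkl","rb")); S=pickle.load(open("side.pkl","rb"))
for n,p,z in [("big",(361,295),.02),("mid",(369,249),.02),("small",(408,234),.02),("sensor",(412,177),.131),("rack near",(303,265),.13),("rack far",(301,155),.13),("plate",(191,199),.09)]:
    X=ray(T,*p,z); print(n,X.round(3),np.round(px(S,X)))
a=T["pixels"][150:310,150:0+310]; 
c1=cv2.resize(T["pixels"][155:315,335:475],None,fx=4,fy=3.75,interpolation=cv2.INTER_CUBIC)[:, :]
c1=cv2.resize(T["pixels"][160:270,345:435],None,fx=5,fy=5,interpolation=cv2.INTER_CUBIC)
c2=cv2.resize(T["pixels"][160:270,155:225],None,fx=5,fy=5,interpolation=cv2.INTER_CUBIC)
cv2.imwrite("pics/c0.png",np.hstack([c1,c2])[:550])
s1=cv2.resize(S["pixels"][130:240,300:400],None,fx=4,fy=4,interpolation=cv2.INTER_CUBIC)
s2=cv2.resize(S["pixels"][265:365,200:300],None,fx=4,fy=4,interpolation=cv2.INTER_CUBIC)
s2=cv2.copyMakeBorder(s2,0,40,0,0,cv2.BORDER_CONSTANT)
cv2.imwrite("pics/c1.png",np.hstack([s1,s2]))
E
```

```text
big [ 0.347 -0.148  0.02 ] [417. 224.]
mid [ 0.454 -0.172  0.02 ] [379. 207.]
small [ 0.487 -0.267  0.02 ] [378. 183.]
sensor [ 0.605 -0.259  0.131] [340. 144.]
rack near [ 0.422 -0.019  0.13 ] [378. 220.]
rack far [ 0.66  -0.019  0.13 ] [282. 192.]
plate [0.575 0.233 0.09 ] [263. 298.]
```

View pics/c0.png

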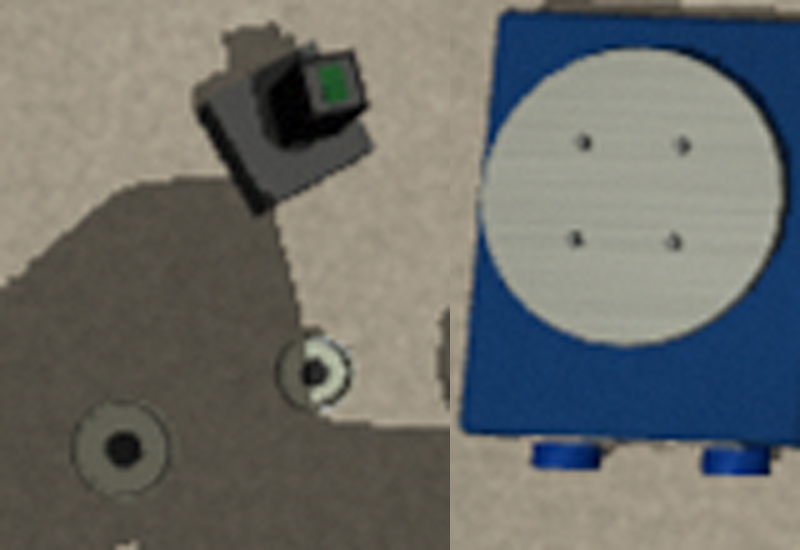

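View pics/c1.png

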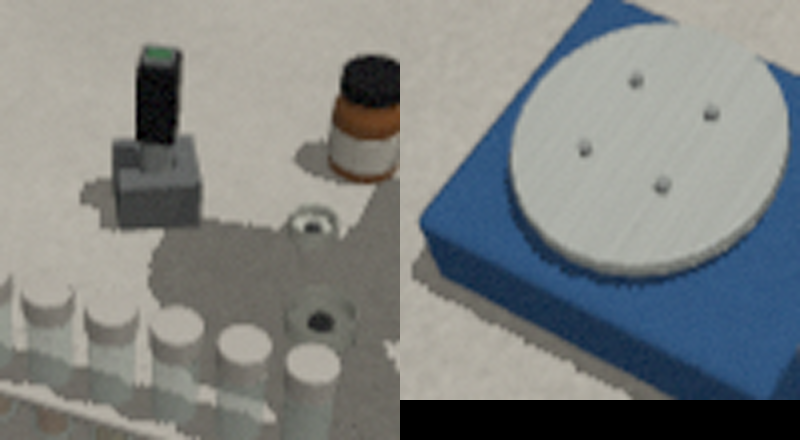

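The crops confirm the 50 mm dish, centred at (369,249). The sensor's top is turned relative to the image axes, and the pin grid is turned slightly. Next I take precise fits.

```bash
cat >> h.py <<'E'
def blobs(s,box,f,k=8):
    """box x0,y0,x1,y1; f(img)->mask; contours in full-image pixels, upsampled k"""
    x0,y0,x1,y1=box; c=cv2.resize(s["pixels"][y0:y1,x0:x1],None,fx=k,fy=k,interpolation=cv2.INTER_CUBIC)
    m=f(c.astype(int)).astype(np.uint8)
    cs,_=cv2.findContours(m,cv2.RETR_EXTERNAL,cv2.CHAIN_APPROX_NONE)
    return [((c[:,0]+.5)/k-.5+[x0,y0]).astype(np.float32) for c in sorted(cs,key=cv2.contourArea,reverse=True)]
def tri(A,a,B,b):
    M=[];r=[]
    for s,(u,v) in((A,a),(B,b)):
        for e,w,c,f in((0,u,s["cx"],s["fx"]),(1,v,s["cy"],s["fy"])):
            M.append((w-c)/f*s["R"][2]-s["R"][e]); r.append(s["t"][e]-(w-c)/f*s["t"][2])
    return np.linalg.lstsq(np.array(M),np.array(r),rcond=None)[0]
E
python3 - <<'E'
from h import *
T=pickle.load(open("top.pkl","rb")); S=pickle.load(open("side.pkl","rb"))
C=lambda c:c.mean(0)
# pins
pt=blobs(T,(172,180,212,218),lambda c:c.sum(2)<380)[:5]; ps=blobs(S,(240,280,285,318),lambda c:c.sum(2)<380)[:5]
print("pinsT",[(C(c).round(1),round(cv2.contourArea(c),1)) for c in pt]);print("pinsS",[(C(c).round(1),round(cv2.contourArea(c),1)) for c in ps])
P=np.array([ray(T,*C(c),.096) for c in pt[:4]]); print("pinsT3d",P.round(4),P.mean(0))
P=np.array([ray(S,*C(c),.096) for c in ps[:4]]); print("pinsS3d",P.round(4),P.mean(0))
# plate disc
for s,b in((T,(155,165,228,232)),(S,(222,266,302,336))):
    c=blobs(s,b,lambda c:(c[...,2]>120)&(c[...,0]-c[...,2]<25))[0]; e=cv2.fitEllipse(c); print("plate",e,ray(s,*e[0],.088))
# dish pellet + outline
for s,b in((T,(358,238,382,262)),(S,(368,202,392,216))):
    for c in blobs(s,b,lambda c:c.sum(2)<120)[:1]: print("pellet",C(c),ray(s,*C(c),.010),cv2.minAreaRect(c)[1])
sat=lambda c:(c[...,2]-c[...,0]<12)&(c.sum(2)>210)
for c in blobs(T,(355,235,385,264),sat)[:2]: e=cv2.fitEllipse(c) if len(c)>5 else 0; print("dishT",e,ray(T,*e[0],.015))
# green
for s,b in((T,(400,165,422,190)),(S,(330,138,350,150))):
    c=blobs(s,b,lambda c:(c[...,1]-c[...,2]>20))[0]; W=np.array([ray(s,*p,.135) for p in c]); 
    print("green",C(c),ray(s,*np.mean(cv2.boxPoints(cv2.minAreaRect(c)),0),.135),cv2.minAreaRect((W[:,:2]*1000).astype(np.float32)))
c=blobs(T,(380,160,425,205),lambda c:(c.sum(2)<230)&(abs(c[...,2]-c[...,0])<30)&(c[...,1]>42))[:3]
for k in c: print("hold",cv2.contourArea(k),cv2.approxPolyDP(k,3,True)[:,0].round(1).tolist())
E
```

```text
pinsT [(array([181.5, 188.1], dtype=float32), 9.0), (array([179.8, 207.4], dtype=float32), 9.0), (array([199.5, 208. ], dtype=float32), 8.7), (array([201.2, 188.7], dtype=float32), 8.3)]
pinsS [(array([277.2, 293.5], dtype=float32), 6.5), (array([264.8, 311.7], dtype=float32), 5.8), (array([258.5, 285.1], dtype=float32), 5.4), (array([245.8, 302.5], dtype=float32), 4.7)]
pinsT3d [[0.5996 0.2528 0.096 ]
 [0.5559 0.2556 0.096 ]
 [0.5533 0.2116 0.096 ]
 [0.5969 0.2084 0.096 ]] [0.5764398  0.23208583 0.096     ]
pinsS3d [[0.5514 0.2156 0.096 ]
 [0.5543 0.2599 0.096 ]
 [0.5951 0.2127 0.096 ]
 [0.5978 0.2567 0.096 ]] [0.57465663 0.23623797 0.096     ]
plate ((184.8773651123047, 198.26536560058594), (67.52958679199219, 69.88650512695312), 174.8133544921875) [0.57747764 0.24739574 0.088     ]
plate ((264.8362121582031, 298.2850341796875), (59.471275329589844, 81.60606384277344), 52.48039627075195) [0.57192181 0.23028407 0.088     ]
pellet [369.30328 249.4182 ] [ 0.45279274 -0.17335046  0.01      ] (6.375, 6.5)
pellet [379.43347 210.19052] [ 0.45229098 -0.17185528  0.01      ] (3.0, 4.625)
di
[... 711 characters left out ...]
00030517578], [393.8999938964844, 173.3000030517578], [393.70001220703125, 177.8000030517578], [384.29998779296875, 177.10000610351562], [390.6000061035156, 194.60000610351562], [379.6000061035156, 195.8000030517578], [387.20001220703125, 200.8000030517578], [382.6000061035156, 199.3000030517578], [379.6000061035156, 204.39999389648438], [391.79998779296875, 204.39999389648438], [389.6000061035156, 196.60000610351562], [399.1000061035156, 204.39999389648438], [400.70001220703125, 199.39999389648438], [417.8999938964844, 190.1999969482422]]
hold 4.9140625 [[400.20001220703125, 166.60000610351562], [394.6000061035156, 166.3000030517578]]
hold 1.9296875 [[402.8999938964844, 167.60000610351562]]
```

step_arm --commands '[0.022,-0.019,0,0,0,1.4,0.06,-0.05,0,0,0,3.6,0.097,-0.082,0,0,0,5.9,0.134,-0.113,0,0,0,8.2,0.171,-0.144,0,0,0,10.4,0.208,-0.176,0,0,0,12.7,0.246,-0.207,0,0,0,15,0.283,-0.239,0,0,0,17.3,0.327,-0.276,0,0,0,20,0.372,-0.314,0,0,0,22.7]' --jaw 100

```text
t: 1.1
tcp_pos: [0.4453, -0.1845, 0.1997]
tool_rot: [0.999, -0.033, -0.0, -0.0]
force: [1.2, -0.8, 0.1]
finger_gap: 1.002
gripper_force: 0.0
```

step_arm --commands '[0,0,0,0,0,0,0,0,0.02,0,0,0,0,0,0.04,0,0,0,0,0,0.06,0,0,0,0,0,0.08,0,0,0,0,0,0.1,0,0,0,0,0,0.12,0,0,0,0,0,0.13,0,0,0,0,0,0.13,0,0,0,0,0,0.13,0,0,0]'

```text
t: 2.1
tcp_pos: [0.4449, -0.1869, 0.07]
tool_rot: [0.999, -0.032, 0.0, 0.0]
force: [0.9, -0.4, 0.2]
finger_gap: 1.0
gripper_force: 0.0
```

```bash
python3 - <<'E'
from h import *
st=manip.sense(); print(st["tcp_pos"],st["tool_rot"])
o=[]
for n in("top","side"):
    s=manip.snapshot(n); u,v=map(int,px(s,[.4526,-.1726,.03])); o.append(cv2.resize(s["pixels"][v-40:v+40,u-40:u+40],None,fx=5,fy=5,interpolation=cv2.INTER_CUBIC))
cv2.imwrite("pics/g1.png",np.hstack(o))
E
```

```text
[ 0.44491178 -0.1869395   0.07003196] [ 9.99493474e-01 -3.18241939e-02  7.80417626e-05  1.00890182e-04]
```

View pics/g1.png

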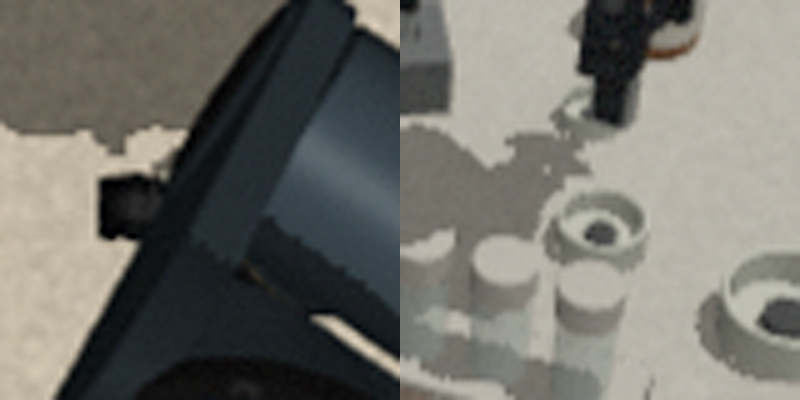

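step_arm --commands '[0.003,-0.007,0,0,0,0,0.007,-0.015,0,0,0,0,0.007,-0.015,0.015,0,0,0,0.007,-0.015,0.03,0,0,0,0.007,-0.015,0.043,0,0,0,0.007,-0.015,0.053,0,0,0,0.007,-0.015,0.06,0,0,0,0.007,-0.015,0.067,0,0,0,0.007,-0.015,0.067,0,0,0,0.007,-0.015,0.067,0,0,0]'

```text
t: 3.2
tcp_pos: [0.4529, -0.172, 0.0029]
tool_rot: [0.999, -0.032, 0.0, 0.0]
force: [-0.9, 0.4, -0.2]
finger_gap: 0.996
gripper_force: 0.0
```

step_arm --commands '[0,0,0,0,0,0,0,0,0,0,0,0,0,0,0,0,0,0,0,0,0,0,0,0,0,0,0,0,0,0,0,0,0,0,0,0,0,0,0,0,0,0,0,0,0,0,0,0,0,0,0,0,0,0,0,0,0,0,0,0]' --jaw 40 --grip_force 30

```text
t: 4.2
tcp_pos: [0.4528, -0.1719, 0.0028]
tool_rot: [0.999, -0.032, -0.0, -0.0]
force: [0.5, 0.5, -0.3]
finger_gap: 0.4
gripper_force: 0.0
```

```bash
python3 - <<'E'
from h import *
o=[]
for n in("side","top"):
    s=manip.snapshot(n); u,v=map(int,px(s,[.4526,-.1726,.03])); o.append(cv2.resize(s["pixels"][v-40:v+40,u-40:u+40],None,fx=5,fy=5,interpolation=cv2.INTER_CUBIC))
    print(px(s,[.4526,-.1726,.02]),u-40,v-40,px(s,manip.sense()["tcp_pos"]))
cv2.imwrite("pics/g2.png",np.hstack(o))
E
```

```text
(np.float64(379.75549558294557), np.float64(207.33973293219196)) 340 164 (np.float64(379.02016477565314), np.float64(212.0048288023782))
(np.float64(369.44930595601596), np.float64(249.4271672579087)) 329 209 (np.float64(368.39614021148645), np.float64(249.51601581027668))
```

View pics/g2.png

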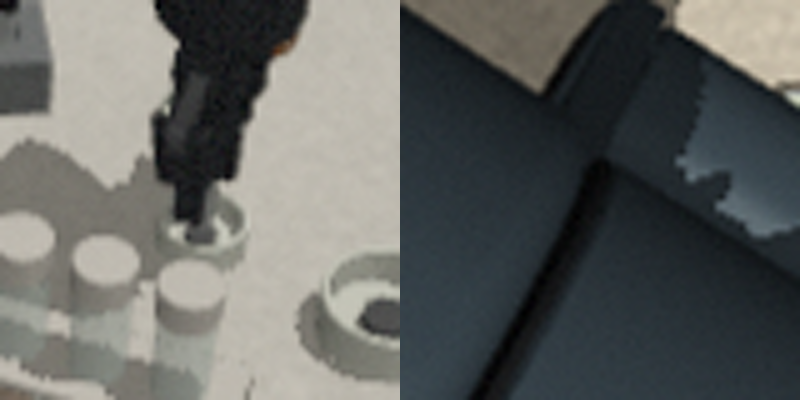

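The side view shows the dish unmoved, with its pellet at (379.6,210.6). The near fingertip seems to end at about (378,208), above the rim. I'll check this with numbers.

```bash
python3 - <<'E'
from h import *
s=manip.snapshot("side"); g=s["pixels"].sum(2)//3
print("cols 368..392"); 
for v in range(194,220): print(v,g[v,368:393])
for y in(-.155,-.145):
  for z in (.003,.01,.02,.03): print(y,z,np.round(px(s,[.453,y,z]),1))
st=manip.sense(); print(st["finger_gap"],st["tcp_pos"],st["force"],st["gripper_force"])
E
```

```text
cols 368..392
194 [161 177 141  30  21  28  38  41  41  23  22  30  30  20  29  28  27  19
  25  55 131 188 187 185 185]
195 [125 153 123  12  22  25  28  34  34  26  20  23  21  33  25  33  25  27
  17  66 148 186 186 183 185]
196 [114 113 106  20  21  28  15  21  21  29  24  30  30  27  24  30  28  14
  21  83 164 185 183 186 187]
197 [116 115 106  40  24  24  31  28  29  19  25  20  28  30  26  34  28  17
  30  88 172 184 184 187 188]
198 [114 113 108  60  23  26  24  33  31  28  24  26  27  31  28  31  28  18
  38 107 179 181 182 186 188]
199 [114 111 107  65  18  27  23  17  20  25  25  27  26  25  26  31  51  28
  66 144 182 184 184 184 185]
200 [109 112 112  97  70  54  40  28  34  26  24  25  28  36  68 115 153 131
 156 174 185 185 186 186 186]
201 [114 115 111 114 105  97  85  27  28  26  26  22  25  55  87 132 183 173
 184 185 185 186 185 184 185]
202 [111 112 115 115 116 114 100  40  28  27  18  16  40  76  96 111 168 181
 182 182 184 185 186 186 184]
203 [116 116 114 115 114 116 100  36  26  30  29  19  43  86 104 114 135 155
 172 186 184 187 188 187 183]
204 [119 112 114
[... 1305 characters left out ...]
163 167 169 164 163 152 138 134 137 133
 139 150 168 181 182 183 180]
217 [117 113 112 114 132 164 173 185 182 181 182 184 183 175 166 143 137 148
 144 175 181 181 184 183 182]
218 [115 114 113 120 167 181 184 184 182 182 183 183 183 183 184 170 156 173
 170 183 180 181 186 185 183]
219 [113 112 113 133 181 182 184 184 183 183 183 183 183 183 185 184 178 184
 182 181 181 183 185 185 185]
-0.155 0.003 [377.1 216. ]
-0.155 0.01 [377.4 214.2]
-0.155 0.02 [377.7 211.5]
-0.155 0.03 [378.  208.9]
-0.145 0.003 [376.  218.5]
-0.145 0.01 [376.3 216.6]
-0.145 0.02 [376.6 214. ]
-0.145 0.03 [376.9 211.3]
0.40255906404173686 [ 0.45274042 -0.17191912  0.0027884 ] [ 0.10191988 -0.10389967  0.3580306 ] 0.0
```

step_arm --commands '[0,0,0,0,0,0,0,0,0,0,0,0,0,0,0,0,0,0,0,0,0,0,0,0,0,0,0,0,0,0,0,0,0,0,0,0,0,0,0.002,0,0,0,0,0,0.005,0,0,0,0,0,0.008,0,0,0,0,0,0.008,0,0,0]' --jaw 100

```text
t: 5.35
tcp_pos: [0.4524, -0.1717, -0.0057]
tool_rot: [0.999, -0.032, -0.0, -0.0]
force: [0.2, 0.6, 0.2]
finger_gap: 1.001
gripper_force: 0.0
```

```bash
python3 - <<'E'
from h import *
s=manip.snapshot("side"); cv2.imwrite("pics/g3.png",cv2.resize(s["pixels"][140:240,320:440],None,fx=6,fy=6,interpolation=cv2.INTER_CUBIC))
st=manip.sense(); print(st["finger_gap"],st["tcp_pos"],st["force"],st["q"])
for y in (-.1295,-.2145):
  for z in(-.005,.008,.02,.04): print(y,z,np.round((np.array(px(s,[.453,y,z]))-[320,140])*6))
E
```

```text
1.003585112421965 [ 0.45252224 -0.17178063 -0.0055423 ] [-0.34389379 -0.44006926  0.55730901] [-5.94185406e-01  7.08153443e-01  1.93020755e+00 -5.94634635e-06
  5.04052712e-01  1.03999323e+00]
-0.1295 -0.005 [324. 506.]
-0.1295 0.008 [327. 486.]
-0.1295 0.02 [329. 467.]
-0.1295 0.04 [333. 435.]
-0.2145 -0.005 [379. 385.]
-0.2145 0.008 [381. 364.]
-0.2145 0.02 [384. 345.]
-0.2145 0.04 [389. 313.]
```

View pics/g3.png

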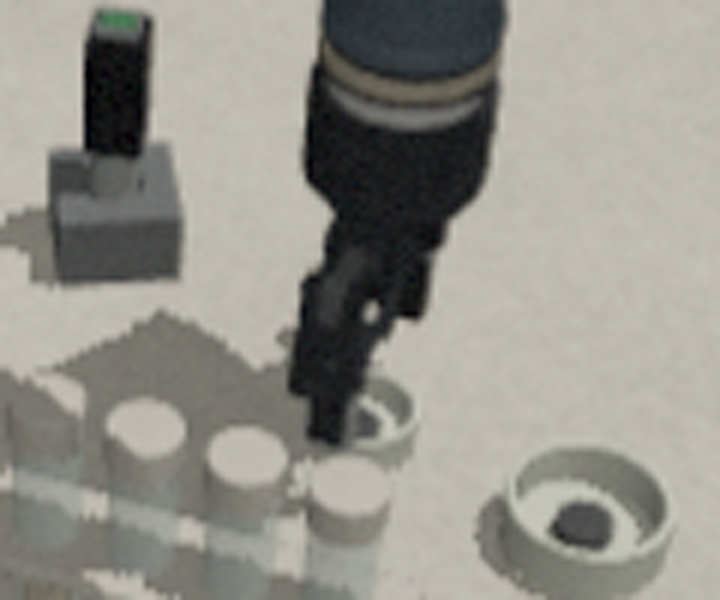

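The near fingertip is at crop (330,440), which puts it about 30 mm higher than the TCP reading implies. I'll go lower in careful steps and watch the force.

step_arm --commands '[0,0,0.001,0,0,0,0,0,0.002,0,0,0,0,0,0.003,0,0,0,0,0,0.004,0,0,0,0,0,0.005,0,0,0,0,0,0.006,0,0,0,0,0,0.007,0,0,0,0,0,0.008,0,0,0,0,0,0.009,0,0,0,0,0,0.01,0,0,0]'

```text
t: 6.4
tcp_pos: [0.4528, -0.1719, -0.0153]
tool_rot: [0.999, -0.032, 0.0, -0.0]
force: [0.7, 0.1, -0.1]
finger_gap: 1.0
gripper_force: 0.0
```

No force on the tool, which fits that reading. Another 10 mm down, then close.

step_arm --commands '[0,0,0.001,0,0,0,0,0,0.002,0,0,0,0,0,0.003,0,0,0,0,0,0.004,0,0,0,0,0,0.005,0,0,0,0,0,0.006,0,0,0,0,0,0.007,0,0,0,0,0,0.008,0,0,0,0,0,0.009,0,0,0,0,0,0.01,0,0,0]'

```text
t: 7.4
tcp_pos: [0.4528, -0.1719, -0.0252]
tool_rot: [0.999, -0.032, 0.0, 0.0]
force: [0.3, -0.3, 0.0]
finger_gap: 1.002
gripper_force: 0.0
```

step_arm --commands '[0,0,0,0,0,0,0,0,0,0,0,0,0,0,0,0,0,0,0,0,0,0,0,0,0,0,0,0,0,0,0,0,0,0,0,0,0,0,0,0,0,0,0,0,0,0,0,0,0,0,0,0,0,0,0,0,0,0,0,0]' --jaw 45 --grip_force 25

```text
t: 8.4
tcp_pos: [0.4528, -0.172, -0.0248]
tool_rot: [1.0, -0.032, 0.0, 0.0]
force: [-0.9, 0.4, 5.5]
finger_gap: 0.577
gripper_force: 25.6
```

step_arm --commands '[0,0,-0.005,0,0,0,0,0,-0.02,0,0,0,0,0,-0.04,0,0,0,0,0,-0.06,0,0,0,0,0,-0.08,0,0,0,0,0,-0.105,0,0,0,0,0,-0.13,0,0,0,0,0,-0.155,0,0,0,0,0,-0.17,0,0,0,0,0,-0.18,0,0,0]'

```text
t: 9.4
tcp_pos: [0.453, -0.172, 0.1561]
tool_rot: [0.999, -0.032, 0.001, 0.0]
force: [-0.7, 0.1, -0.6]
finger_gap: 0.577
gripper_force: 26.1
```

```bash
python3 - <<'E'
from h import *
st=manip.sense(); print(st["finger_gap"],st["tcp_pos"],st["force"],st["tool_rot"])
s=manip.snapshot("side"); t=st["tcp_pos"]; u,v=map(int,px(s,t+[0,0,.03])); print(u,v)
cv2.imwrite("pics/g4.png",cv2.resize(s["pixels"][v-50:v+50,u-60:u+60],None,fx=6,fy=6,interpolation=cv2.INTER_CUBIC))
for z in(.025,.035,.045):print(z,(np.array(px(s,t+[0,0,z]))-[u-60,v-50])*6)
E
```

```text
0.5765678352598438 [ 0.45298832 -0.17201913  0.15609315] [-0.67563419  0.05916281 -0.64114504] [ 9.99496755e-01 -3.17111120e-02  6.96445927e-04  3.97172753e-04]
386 157
0.025 [359.59971531 314.3044607 ]
0.035 [362.28419263 294.0816888 ]
0.045 [365.00972893 273.54961035]
```

View pics/g4.png

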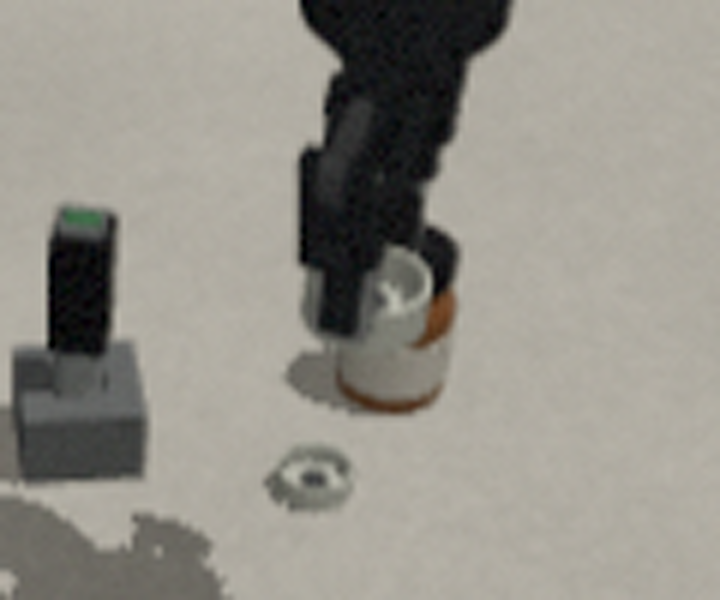

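The dish is held level; its edges are at crop columns 304–432. Now I carry it over the rack.

step_arm --commands '[0.004,-0.017,0,0,0,0,0.01,-0.041,0,0,0,0,0.017,-0.07,0,0,0,0,0.023,-0.099,0,0,0,0,0.03,-0.128,0,0,0,0,0.037,-0.157,0,0,0,0,0.044,-0.186,0,0,0,0,0.051,-0.215,0,0,0,0,0.058,-0.244,0,0,0,0,0.064,-0.272,0,0,0,0]'

```text
t: 10.45
tcp_pos: [0.5334, 0.0968, 0.1537]
tool_rot: [0.999, -0.032, -0.001, -0.0]
force: [-0.0, 0.2, -0.7]
finger_gap: 0.579
gripper_force: 26.1
```

step_arm --commands '[0.007,-0.029,0,0,0,0,0.014,-0.058,0,0,0,0,0.02,-0.085,0,0,0,0,0.026,-0.109,0,0,0,0,0.03,-0.126,0,0,0,0,0.033,-0.138,0,0,0,0,0.0335,-0.141,0,0,0,0,0.0335,-0.141,0,0,0,0,0.0335,-0.141,0,0,0,0,0.0335,-0.141,0,0,0,0]'

```text
t: 11.45
tcp_pos: [0.576, 0.2331, 0.1549]
tool_rot: [0.999, -0.032, -0.0, 0.0]
force: [-0.6, -0.2, -1.0]
finger_gap: 0.576
gripper_force: 26.1
```

step_arm --commands '[0,0.0,0.01,0,0,0,0,0,0.022,0,0,0,0,0,0.036,0,0,0,0,0,0.05,0,0,0,0,0,0.062,0,0,0,0,0,0.068,0,0,0,0,0,0.071,0,0,0,0,0,0.073,0,0,0,0,0,0.073,0,0,0,0,0,0.073,0,0,0]'

```text
t: 12.45
tcp_pos: [0.5767, 0.2342, 0.0824]
tool_rot: [0.999, -0.032, 0.001, -0.0]
force: [-0.1, -0.4, -0.7]
finger_gap: 0.579
gripper_force: 26.1
```

```bash
python3 - <<'E'
from h import *
S0=pickle.load(open("side.pkl","rb"))
st=manip.sense(); t=st["tcp_pos"]; print(t,st["force"])
s=manip.snapshot("side"); u,v=map(int,px(s,[.5757,.2338,.1])); 
im=cv2.resize(s["pixels"][v-32:v+28,u-40:u+40],None,fx=9,fy=9,interpolation=cv2.INTER_CUBIC)
P=lambda X:tuple(int((a-o+.5)*9) for a,o in zip(px(s,X),(u-40,v-32)))
a=-.063
for k in range(4):
    b=a+np.pi/4+k*np.pi/2; X=[.5757+.0315*np.cos(b),.2338+.0315*np.sin(b)]
    cv2.line(im,P(X+[.09]),P(X+[.098]),(0,0,255),1)
for z,c in((.025,(0,255,0)),(.045,(255,255,0))):
    pts=np.array([P([t[0]+.025*np.cos(w),t[1]+.025*np.sin(w),t[2]+z]) for w in np.linspace(0,6.28,60)]); cv2.polylines(im,[pts],True,c,1)
cv2.imwrite("pics/g5.png",im)
E
```

```text
[0.57668349 0.23421457 0.08237583] [-0.10804732 -0.40612169 -0.65325761]
```

View pics/g5.png

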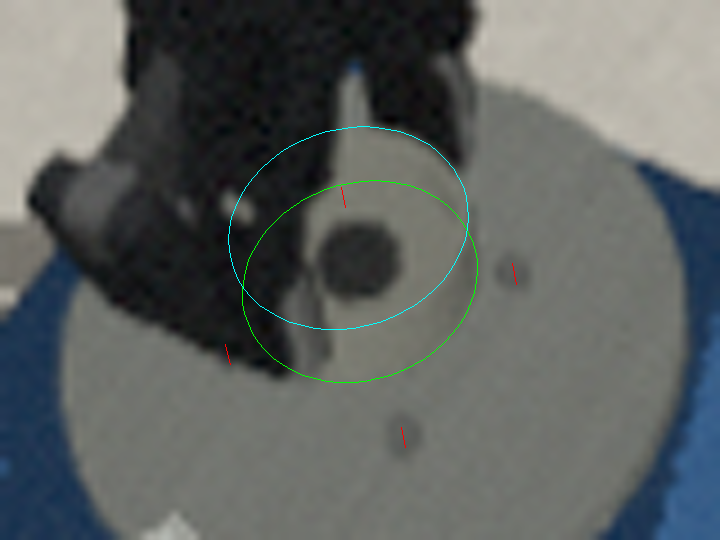

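In the side view the drawn pins coincide with the real ones. The pellet at crop (360,261) is about 1.5 mm off in −x, so I trim that and lower.

step_arm --commands '[0.0015,0.001,0.001,0,0,0,0.0015,0.001,0.003,0,0,0,0.0015,0.001,0.005,0,0,0,0.0015,0.001,0.007,0,0,0,0.0015,0.001,0.009,0,0,0,0.0015,0.001,0.011,0,0,0,0.0015,0.001,0.0125,0,0,0,0.0015,0.001,0.014,0,0,0,0.0015,0.001,0.015,0,0,0,0.0015,0.001,0.015,0,0,0]'

```text
t: 13.5
tcp_pos: [0.5776, 0.233, 0.0667]
tool_rot: [0.999, -0.032, -0.0, 0.0]
force: [-0.3, -0.3, -0.9]
finger_gap: 0.578
gripper_force: 26.1
```

step_arm --commands '[0,0,0.0005,0,0,0,0,0,0.001,0,0,0,0,0,0.001,0,0,0,0,0,0.0015,0,0,0,0,0,0.0015,0,0,0,0,0,0.0015,0,0,0,0,0,0.002,0,0,0,0,0,0.002,0,0,0,0,0,0.002,0,0,0,0,0,0.002,0,0,0]'

```text
t: 14.5
tcp_pos: [0.5777, 0.233, 0.0652]
tool_rot: [0.999, -0.032, 0.0, -0.0]
force: [-1.0, 0.2, 4.0]
finger_gap: 0.574
gripper_force: 26.5
```

step_arm --commands '[0,0,0,0,0,0,0,0,0,0,0,0,0,0,0,0,0,0,0,0,0,0,0,0,0,0,0,0,0,0,0,0,0,0,0,0,0,0,0,0,0,0,0,0,-0.01,0,0,0,0,0,-0.025,0,0,0,0,0,-0.045,0,0,0]' --jaw 100

```text
t: 15.5
tcp_pos: [0.5774, 0.2329, 0.1108]
tool_rot: [0.999, -0.032, -0.0, 0.0]
force: [0.7, 0.3, 0.2]
finger_gap: 1.002
gripper_force: 0.0
```

step_arm --commands '[0,0,-0.03,0,0,0,0,0,-0.06,0,0,0,0,0,-0.09,0,0,0,0,0,-0.12,0,0,0,0,0.03,-0.13,0,0,0,0,0.06,-0.13,0,0,0,0,0.1,-0.13,0,0,0,0,0.14,-0.13,0,0,0,0,0.18,-0.13,0,0,0,0,0.22,-0.13,0,0,0]'

```text
t: 16.5
tcp_pos: [0.5637, 0.012, 0.2417]
tool_rot: [1.0, -0.032, 0.001, 0.0]
force: [0.0, 0.1, 0.4]
finger_gap: 1.001
gripper_force: 0.0
```

```bash
python3 - <<'E'
from h import *
for n,b in(("top",(180,185,203,212)),("side",(250,285,275,312))):
    s=manip.snapshot(n); pickle.dump(s,open(n+"1.pkl","wb"))
    for c in blobs(s,b,lambda c:c.sum(2)<200)[:2]:
        u=c.mean(0); print(n,u,ray(s,*u,.100),cv2.contourArea(c))
    sx=[]
T=pickle.load(open("top1.pkl","rb"))
for c in blobs(T,(172,180,212,218),lambda c:c.sum(2)<350)[:6]: print("T",c.mean(0).round(1),cv2.contourArea(c),ray(T,*c.mean(0),.094))
S=pickle.load(open("side1.pkl","rb"))
for c in blobs(S,(240,278,285,318),lambda c:c.sum(2)<350)[:6]: print("S",c.mean(0).round(1),cv2.contourArea(c),ray(S,*c.mean(0),.094))
st=manip.sense();print(st["tcp_pos"],st["tool_rot"])
E
```

```text
top [190.38843 197.57472] [0.57684982 0.23101447 0.1       ] 578.1015625
side [260.9787  296.06458] [0.5762519  0.23501605 0.1       ] 44.15625
T [190.6 199.4] 1303.0390625 [0.57371545 0.2323742  0.094     ]
S [265.6 297.5] 682.046875 [0.56886889 0.23127014 0.094     ]
S [261. 296.] 66.5625 [0.57893718 0.23168724 0.094     ]
S [240.6 278.2] 2.8125 [0.63824135 0.21118747 0.094     ]
[0.5641156  0.0087845  0.24151675] [ 0.99940668 -0.03440111  0.00124598  0.00114128]
```

step_arm --commands '[0.006,0.026,0,0,0,-1.7,0.012,0.053,0,0,0,-3.4,0.018,0.08,0,0,0,-5.1,0.024,0.11,0,0,0,-6.8,0.031,0.14,0,0,0,-8.5,0.038,0.17,0,0,0,-10.2,0.044,0.2,0,0,0,-12,0.051,0.23,0,0,0,-14,0.056,0.255,0,0,0,-16,0.058,0.263,0,0,0,-16.7]'

```text
t: 17.6
tcp_pos: [0.6057, -0.2547, 0.2409]
tool_rot: [0.994, 0.113, 0.001, 0.001]
force: [-0.5, 0.0, 0.5]
finger_gap: 1.001
gripper_force: 0.0
```

step_arm --commands '[0,0,0,0,0,0,0,0,0.01,0,0,0,0,0,0.02,0,0,0,0,0,0.03,0,0,0,0,0,0.04,0,0,0,0,0,0.05,0,0,0,0,0,0.06,0,0,0,0,0,0.06,0,0,0,0,0,0.06,0,0,0,0,0,0.06,0,0,0]'

```text
t: 18.6
tcp_pos: [0.6054, -0.2531, 0.1803]
tool_rot: [0.994, 0.114, 0.0, 0.0]
force: [0.4, 0.1, -0.3]
finger_gap: 1.002
gripper_force: 0.0
```

step_arm --commands '[-0.001,0.004,0,0,0,0,-0.001,0.004,0.012,0,0,0,-0.001,0.004,0.028,0,0,0,-0.001,0.004,0.045,0,0,0,-0.001,0.004,0.062,0,0,0,-0.001,0.004,0.08,0,0,0,-0.001,0.004,0.098,0,0,0,-0.001,0.004,0.115,0,0,0,-0.001,0.004,0.125,0,0,0,-0.001,0.004,0.127,0,0,0]'

```text
t: 19.6
tcp_pos: [0.6038, -0.2563, 0.051]
tool_rot: [0.994, 0.114, -0.001, -0.001]
force: [-0.0, -0.4, -0.9]
finger_gap: 1.0
gripper_force: 0.0
```

step_arm --commands '[0,0,0,0,0,0,0,0,0,0,0,0,0,0,0,0,0,0,0,0,0,0,0,0,0,0,0,0,0,0,0,0,0,0,0,0,0,0,0,0,0,0,0,0,0,0,0,0,0,0,0,0,0,0,0,0,0,0,0,0]' --jaw 15 --grip_force 50

```text
t: 20.6
tcp_pos: [0.6055, -0.2572, 0.0538]
tool_rot: [0.994, 0.114, 0.001, 0.001]
force: [0.7, -0.2, 5.4]
finger_gap: 0.326
gripper_force: 49.2
```

step_arm --commands '[0,0,-0.005,0,0,0,0,0,-0.02,0,0,0,0,0,-0.04,0,0,0,0,0,-0.06,0,0,0,0,0,-0.085,0,0,0,0,0,-0.11,0,0,0,0,0,-0.135,0,0,0,0,0,-0.16,0,0,0,0,0,-0.18,0,0,0,0,0,-0.19,0,0,0]' --grip_force 60

```text
t: 21.6
tcp_pos: [0.6054, -0.2571, 0.2456]
tool_rot: [0.993, 0.114, 0.001, 0.001]
force: [-0.4, -0.6, -1.2]
finger_gap: 0.32
gripper_force: 58.9
```

step_arm --commands '[0.0025,-0.015,0,0,0,0,0.007,-0.039,0,0,0,0,0.012,-0.068,0,0,0,0,0.017,-0.097,0,0,0,0,0.022,-0.126,0,0,0,0,0.027,-0.155,0,0,0,0,0.032,-0.184,0,0,0,0,0.037,-0.213,0,0,0,0,0.042,-0.242,0,0,0,0,0.047,-0.271,0,0,0,0]'

```text
t: 22.6
tcp_pos: [0.5872, 0.0203, 0.2411]
tool_rot: [0.993, 0.114, -0.002, -0.001]
force: [0.3, 0.5, -2.2]
finger_gap: 0.326
gripper_force: 58.9
```

step_arm --commands '[0.005,-0.029,0,0,0,0,0.01,-0.058,0,0,0,0,0.015,-0.087,0,0,0,0,0.02,-0.116,0,0,0,0,0.025,-0.145,0,0,0,0,0.029,-0.17,0,0,0,0,0.033,-0.189,0,0,0,0,0.035,-0.204,0,0,0,0,0.036,-0.211,0,0,0,0,0.037,-0.213,0,0,0,0]'

```text
t: 23.6
tcp_pos: [0.5763, 0.2342, 0.2421]
tool_rot: [0.993, 0.114, -0.001, 0.0]
force: [0.6, 0.4, -0.8]
finger_gap: 0.325
gripper_force: 58.9
```

step_arm --commands '[0,0,0,0,0,0,0,0,0.005,0,0,0,0,0,0.012,0,0,0,0,0,0.02,0,0,0,0,0,0.028,0,0,0,0,0,0.036,0,0,0,0,0,0.042,0,0,0,0,0,0.045,0,0,0,0,0,0.045,0,0,0,0,0,0.045,0,0,0]'

```text
t: 24.6
tcp_pos: [0.5775, 0.2337, 0.198]
tool_rot: [0.994, 0.114, 0.0, -0.0]
force: [-1.4, -1.1, -1.2]
finger_gap: 0.325
gripper_force: 58.9
```

step_arm --commands '[0,0,0.004,0,0,0,0,0,0.01,0,0,0,0,0,0.016,0,0,0,0,0,0.021,0,0,0,0,0,0.024,0,0,0,0,0,0.024,0,0,0,0,0,0.024,0,0,0,0,0,0.024,0,0,0,0,0,0.024,0,0,0,0,0,0.024,0,0,0]'

```text
t: 25.6
tcp_pos: [0.5774, 0.2336, 0.1741]
tool_rot: [0.994, 0.114, 0.0, -0.0]
force: [0.3, -1.2, -1.1]
finger_gap: 0.326
gripper_force: 58.9
```

```bash
python3 - <<'E'
from h import *
st=manip.sense(); t=st["tcp_pos"]; print(t,st["force"],st["tool_rot"])
o=[]
for n,f in(("side",9),("top",4)):
    s=manip.snapshot(n); pickle.dump(s,open(n+"2.pkl","wb")); u,v=map(int,px(s,[.577,.234,.12])); h=270//f if n=="side" else 67; w=270//f if n=="side" else 31
    im=cv2.resize(s["pixels"][v-h:v+h,u-w:u+w],None,fx=f,fy=f,interpolation=cv2.INTER_CUBIC)
    P=lambda X:tuple(int(((a-q)+.5)*f) for a,q in zip(px(s,X),(u-w,v-h)))
    circ=lambda x,y,z,r,c:cv2.polylines(im,[np.array([P([x+r*np.cos(k),y+r*np.sin(k),z]) for k in np.linspace(0,6.28,60)])],True,c,1)
    circ(t[0],t[1],t[2]-.0438,.012,(0,0,255)); circ(.577,.2335,.11,.025,(0,255,0))
    print(n,u-w,v-h); o.append(cv2.resize(im,(im.shape[1],540)) if im.shape[0]!=540 else im)
cv2.imwrite("pics/g6.png",np.hstack(o)); print(np.hstack(o).shape)
E
```

```text
[0.5774139  0.23364427 0.17407389] [ 0.33142697 -1.16643269 -1.14789694] [ 9.93502434e-01  1.13810603e-01  2.43586251e-04 -2.07305059e-05]
side 229 259
top 154 129
(540, 788, 3)
```

View pics/g6.png

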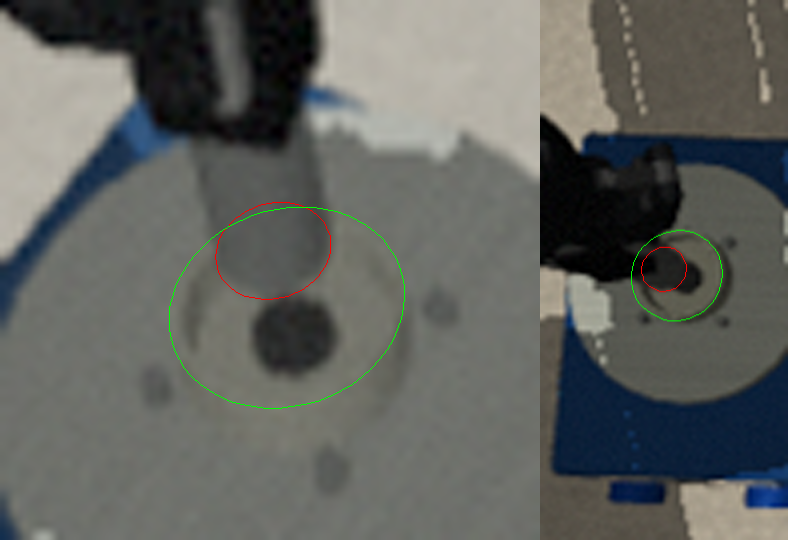

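In the side view the barrel's lower end coincides with the predicted lens circle at crop (273,250). The dish rim is centred at about (289,305), and the pellet at (293,335) is midway between the pins. Final 10 mm down.

step_arm --commands '[0,0,0.002,0,0,0,0,0,0.004,0,0,0,0,0,0.006,0,0,0,0,0,0.008,0,0,0,0,0,0.0095,0,0,0,0,0,0.01,0,0,0,0,0,0.01,0,0,0,0,0,0.01,0,0,0,0,0,0.01,0,0,0,0,0,0.01,0,0,0]'

```text
t: 26.7
tcp_pos: [0.5773, 0.2336, 0.1639]
tool_rot: [0.994, 0.114, 0.0, -0.0]
force: [-0.2, 0.0, -1.1]
finger_gap: 0.32
gripper_force: 58.9
```

step_arm --commands '[0,0,0,0,0,0,0,0,0,0,0,0,0,0,0,0,0,0,0,0,0,0,0,0,0,0,0,0,0,0,0,0,0,0,0,0,0,0,0,0,0,0,0,0,0,0,0,0,0,0,0,0,0,0,0,0,0,0,0,0]'

```text
t: 27.7
tcp_pos: [0.5773, 0.2336, 0.1638]
tool_rot: [0.994, 0.114, 0.0, -0.0]
force: [0.7, 0.3, -1.7]
finger_gap: 0.322
gripper_force: 58.9
```

```bash
python3 - <<'E'
from h import *
st=manip.sense(); print(st["tcp_pos"],st["tool_rot"],st["qd"].round(3) if hasattr(st["qd"],"round") else st["qd"])
s=manip.snapshot("side")
g=s["pixels"].sum(2)//3
L=st["tcp_pos"]-[0,0,.0438]
print("lens px",px(s,L),"front edge",px(s,L+[-.004,.0113,0]),"rim",px(s,[.577,.2335,.11]))
u=int(round(px(s,L)[0])); print("column",u,list(zip(range(278,302),g[278:302,u])))
print("row",[ (k,g[286,k]) for k in range(244,276)])
E
```

```text
[0.57728989 0.233601   0.16382722] [ 9.93504579e-01  1.13792138e-01  1.19965817e-05 -3.32508970e-06] [-0.    -0.001  0.     0.     0.     0.001]
lens px (np.float64(259.61429075245326), np.float64(289.42601112131456)) front edge (np.float64(258.46176022923004), np.float64(294.8563409830008)) rim (np.float64(260.40926234764663), np.float64(292.40459818156245))
column 260 [(278, np.uint64(28)), (279, np.uint64(66)), (280, np.uint64(84)), (281, np.uint64(82)), (282, np.uint64(86)), (283, np.uint64(88)), (284, np.uint64(85)), (285, np.uint64(88)), (286, np.uint64(85)), (287, np.uint64(87)), (288, np.uint64(89)), (289, np.uint64(88)), (290, np.uint64(89)), (291, np.uint64(88)), (292, np.uint64(87)), (293, np.uint64(91)), (294, np.uint64(77)), (295, np.uint64(53)), (296, np.uint64(40)), (297, np.uint64(40)), (298, np.uint64(46)), (299, np.uint64(39)), (300, np.uint64(80)), (301, np.uint64(108))]
row [(244, np.uint64(112)), (245, np.uint64(113)), (246, np.uint64(114)), (247, np.uint64(112)), (248, np.uint64(113)), (249, np.uint64(114)), (250, np.uint64(111)), (251, np.uint64(110)), (252, np.uint64(107)), (253, np.uint64(80)), (254, np.uint64(82)), (255, np.uint64(88)), (256, np.uint64(91)), (257, np.uint64(89)), (258, np.uint64(87)), (259, np.uint64(92)), (260, np.uint64(85)), (261, np.uint64(85)), (262, np.uint64(84)), (263, np.uint64(78)), (264, np.uint64(74)), (265, np.uint64(70)), (266, np.uint64(97)), (267, np.uint64(114)), (268, np.uint64(109)), (269, np.uint64(104)), (270, np.uint64(112)), (271, np.uint64(112)), (272, np.uint64(111)), (273, np.uint64(113)), (274, np.uint64(111)), (275, np.uint64(111))]
```

The barrel's lower edge is at row 294.5 against 294.9 predicted, and it is centred at column 259.4 against 259.6. The arm is still, so I hand in.

```bash
python3 -c "
from station import manip; print(manip.sign_off())"
```

```text
the job is handed in; nothing more can be done
None
```

The job is handed in at about 28 s of the 64 s allowed: the dish is released between the four pins, about 1 to 1.5 mm off centre, and the sensor is held upright and still over it, lens about 10 mm above the rim.

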